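Seat the seal tray and shut the case

ROBOT

A 6-joint arm with a two-finger parallel gripper is mounted at the origin on the work surface. World frame = base frame: x ahead of the robot, y to its left, z up, the work surface at z = 0. Lengths are in mm, angles in rad, forces in N, time in s.
With the tool pointing down it reaches from about 325 to 775 mm from the base axis. Payload 5.5 kg.
Tool frame: the origin (TCP) lies at the very end of the fingers, on their centre line; the grasp point (between the pads) lies 19 mm behind it; z points along the fingers, y is the direction in which the jaws open and shut (so a half turn about z gives the same grasp; the last joint's range is limited). The gripper opens to 88 mm and grips with 3 to 60 N. Pads are 20 mm wide; open, the fingers measure 115 mm over their backs; the gripper's body (75 mm by 178 mm) begins 61 mm behind the grasp point.
Start: joints at [-1.395, 0.091, 1.231, -0, 1.82, -0.057], TCP at [138.42, -583.829, 222.631] pointing down, gripper open.
Joint ranges: [-2.87, 2.87], [-0.86, 2.18], [0.17, 2.46], [-1.51, 4.65], [0.06, 2.69], [-2.65, 2.65]. Speed limits (rad/s): [2.57, 2.57, 3.01, 3.14, 3.14, 3.14].

INTERFACE

Orientations are given as a unit quaternion [w, x, y, z].
In Python, from plant import observe, eyes, ctrl gives the robot as it stands. The module is installed in compiled form; this text tells all that it offers.
- The arm moves only by the tool drive_tool, never from a script. Its argument "commands" is a list of rows, each an object of numbers: "dx", "dy", "dz": the shift along the tool's x, y, z in m; "ax", "ay", "az": the turn, a rotation vector about the tool's x, y, z in degrees; "claw": the opening, from 0 (shut) to 1 (fully open). In form: [{"dx": .., "dy": .., "dz": .., "ax": .., "ay": .., "az": .., "claw": ..}, ...]. A call has 1 to 20 rows; each row shifts and turns the commanded pose from where the row before left it, along the tool's axes as they then stand; what a row does not reach is not made up. A row lasts 1/10 s, in which the tool goes at most 50 mm and 8.59 degrees, less where a joint would pass 70% of its speed; a pose out of reach is approached as far as the arm can. A call with a gripper value outside its range is refused whole. The fingers move at their own pace and stop on an object; "newtons" is the grip in N (left out, the last holds). Time passes only in rows, so rows that do not move let the fingers close. It gives the time, the measured TCP pose, the force and the opening at its end, in the units of the state.
- observe(): the state, without advancing time (a new reading comes with each control period).
- eyes.camera(name): name is "scene" or "top" or "wrist"; returns the picture (384x512x3 uint8, red, green, blue); there is no depth.
- eyes.camera_model(name): a dict with "vertical_fov" (degrees; the focal length in pixels is half the picture's height over the tangent of half this angle, whatever the lens; pixels are square), "cx", "cy" (the principal point, pixels), "world_from_camera" (4x4, takes a point from camera to world coordinates). Camera axes: x right, y up, looking along -z (the intrinsics and any distortion apply to the point x, -y, -z); pixel columns grow to the right and rows downward; lengths in mm; the calibration is good to about 2 mm. The wrist camera is an equidistant fisheye: a pixel r from the principal point sees the ray r / f radians off the axis. A picture is of the moment at which its call begins: read the wrist's pose just before it. camera_model takes no time and is no camera call; for the wrist camera it gives the pose at the moment of the call.
- ctrl.hand_in(): hands the job in, once; it reports no verdict.
The state is a dict: "clock": time; "joint_pos": joint angles; "joint_velocities": joint speeds; "tau": joint torques, N m; "position": TCP position; "tcp_rot": TCP orientation; "contact_force": force on the tool from outside, world axes, zero at the start; "moment": the same for the moment, N m; "opening": finger opening in mm.
Only numpy, scipy, OpenCV 4.12 (cv2) and the standard library are available. Lean on these libraries where they do the work, as an engineer would, in place of code of your own. Each camera call takes 0.05 s, during which the arm holds its last target. There are 200 camera calls.

TASK

In the open wooden seal case the upper tray has been left askew, its corner pins riding on top of the tray below: slide it over, without lifting it out, until all four pins drop into their sockets and it sits flat. Then lower the lid of the case fully shut without slamming it. Leave the other things on the table where they are.

Things in the scene. Friction and masses are not known exactly. Their poses are not given: they have to be found in the camera images.
- case: dark wooden case fixed to the table, 292 mm (its x) by 206 mm (its y) outside, walls 8 mm thick, rim 78 mm above the table. Origin: centre of its underside, at table height; z up; x along the lid's hinge line. Its -x end faces the robot; the lid is hinged on its -y side (the robot's right). The lower tray is built into it.
- socket (a point): middle of the mouth of the lower tray's socket at the case's x = +78, y = +58 mm. The lower tray is a light wooden deck that fills the case (276 x 190 mm inside), its top 34 mm above the table, with four square sockets 13 x 13 mm, 18 mm deep, at x = +-78, y = +-58 mm, and a 56 mm (x) by 128 mm (y) well in the middle. Axes as the case.
- tray_center (a point): centre of the loose upper tray (0.3 to 0.65 kg), 18 mm above its underside: 180 mm (its x) by 140 mm (its y). z up. Start: 20 to 32 mm towards the case's -x, up to 10 mm off in y, up to 0.1 rad turned. Pins riding on the deck, this point is 64 mm above the table; seated 52 mm, centred on the case with the same axes. Unseated, its rib stops the lid from shutting.
- tray_rib (a point): middle of the top of the tray's carrying rib, 36 mm above the underside, axes as the tray. The rib is 80 mm long (x), 14 mm thick (y). Floor 5 mm thick, free to 38 mm either side of the middle (y) and 84 mm either way in x; dividers 17 mm high at y = +-40 mm, walls 6 mm thick, 24 mm high. Behind the dividers lie two loose stones 18 mm thick, which may stay there.
- tray_pin (a point): tip of the tray's pin at its x = +78, y = +58 mm. Four round-nosed brass pins, 9 mm thick, stand 12 mm below the tray's underside at x = +-78, y = +-58 mm. Axes as the tray.
- lid (a joint): lid angle (rad): 0 is wide open, 105 degrees up from shut; grows as it shuts, 1.833 when shut. It starts between 0 and 0.3. The hinge is stiff (about 0.42 N m of friction): the lid stays wherever it is left and does not fall; a few newtons near its free edge move it.
- lid_edge (a point): middle of the lid's free edge, at its outer face. The lid is a board 292 mm long, 206 mm from hinge to free edge, 10 mm thick. Open, this point is about 275 mm above the table; it swings over the case towards the case's +y side as the lid shuts. Shut, the lid's top is 88 mm above the table.
- lid_hinge (a point): middle of the lid's hinge line, which runs along the case's x at y = -103 mm, 78 mm above the table, at the lid's inner face. Axes as the case.
- ink_bottle: black ink jar, 52 mm across, 85 mm high; a bystander, to be left alone. Origin: centre of its underside.
- wood_block: plain wooden block 70 x 70 x 50 mm; a bystander, to be left alone. Origin: centre of its underside.
- wash_bowl: white bowl 110 mm across, 45 mm high; a bystander, to be left alone. Origin: centre of its underside.
- ink_cup: clear cup 80 mm across, 90 mm high; a bystander, to be left alone. Origin: centre of its underside.
- paste_tin: flat red tin 80 mm across, 28 mm high; a bystander, to be left alone. Origin: centre of its underside.
- seal_stone: upright stone seal 28 x 28 x 65 mm; a bystander, to be left alone. Origin: centre of its underside.
- seal_stone2: stone seal 35 x 24 x 50 mm; a bystander, to be left alone. Origin: centre of its underside.
Mind the look-alikes: they are no part of the job. There is more than one size of the part that bears tray_center; the job needs the larger.

How it is judged:
By the outcome, as a careful person would: the job done as asked, in the order asked, and still so for the second after the job is handed in, with the robot touching nothing.
It also fails if it takes over 72 s, if anything falls off the work surface, if the arm or the gripper's body presses on something with over 40 N, if the wrist force passes 120 N, or if a joint passes its speed limit or range.

## Working session

There is one attempt and no reset: what is moved stays moved. The work goes in short steps, Python scripts to look and compute and a tool call to move; the robot and the scene stay as the last step left them, time stands still between calls to the robot, and variables do not carry over. Pictures are saved under pics/ and viewed, about 8 in all and at most 12, crops included, and the job is handed in when it is done.

Besides the shell and the picture viewer there is one more tool, called after "Request:" as a command line: name --argument value ..., lists and objects as JSON in quotes. drive_tool: Moves the arm, as the interface text tells. Its arguments: {"type":"object","properties":{"commands":{"type":"array","items":{"type":"object","properties":{"dx":{"type":"number"},"dy":{"type":"number"},"dz":{"type":"number"},"ax":{"type":"number"},"ay":{"type":"number"},"az":{"type":"number"},"claw":{"type":"number"}}}},"newtons":{"type":"number"}},"required":["commands"]}

```bash
mkdir -p pics
python3 - <<'E'
from plant import observe, eyes
import cv2, numpy as np, json
s=observe(); print(s)
for n in ("scene","top"):
    im=eyes.camera(n); cv2.imwrite(f"pics/{n}0.png",im[:,:,::-1]); m=eyes.camera_model(n); print(n,m)
print(eyes.camera_model("wrist"))
a=cv2.imread("pics/scene0.png");b=cv2.imread("pics/top0.png")
E
```

```text
{'clock': 0.0, 'joint_pos': array([-1.39472587e+00,  9.18600039e-02,  1.23188350e+00,  1.16261964e-05,
        1.81980766e+00, -5.67120093e-02]), 'joint_velocities': array([ 0.00063681, -0.00181741, -0.0009265 , -0.0002871 ,  0.00014852,
        0.0002676 ]), 'tau': array([ 1.98235748e-04, -4.46449363e+01, -4.06439030e+01,  6.99542183e-02,
        2.95665627e-02, -1.51773061e-04]), 'position': array([ 138.35372463, -583.52095994,  221.50755245]), 'tcp_rot': array([-9.77848703e-04,  9.93233541e-01,  1.16129984e-01, -5.27813810e-05]), 'contact_force': array([-0.55331886, -0.29922169, -0.37590274]), 'moment': array([ 0.01012715, -0.00335098, -0.01404905]), 'opening': 87.78110572923063}
scene {'vertical_fov': 43.734101685772664, 'cx': 251.97664277705167, 'cy': 190.2787490223051, 'world_from_camera': array([[ 4.50861022e-01, -7.70085155e-01,  4.51323822e-01,
         1.23102413e+03],
       [ 8.92586648e-01,  3.86902105e-01, -2.31507745e-01,
        -3.54015880e+02],
       [ 3.66254090e-03,  5.07223436e-01,  8.61806806e-01,
         1.48603055e+03],
       [ 0.00000000e+00,  0.00000000e+
[... 253 characters left out ...]
 [-9.99467827e-01,  2.89353145e-02,  1.50602468e-02,
         1.90394061e+01],
       [ 1.74648220e-02,  8.47319683e-02,  9.96250708e-01,
         1.73608676e+03],
       [ 0.00000000e+00,  0.00000000e+00,  0.00000000e+00,
         1.00000000e+00]])}
{'vertical_fov': 65.70646984690485, 'cx': 259.55640069496155, 'cy': 192.3775927192806, 'world_from_camera': array([[ 2.30233486e-01,  9.27359038e-01,  2.94953819e-01,
         2.19145839e+02],
       [-9.73134174e-01,  2.19887629e-01,  6.82591390e-02,
        -5.64569699e+02],
       [-1.55596640e-03, -3.02745181e-01,  9.53070267e-01,
         3.83507049e+02],
       [ 0.00000000e+00,  0.00000000e+00,  0.00000000e+00,
         1.00000000e+00]])}
```

View pics/scene0.png

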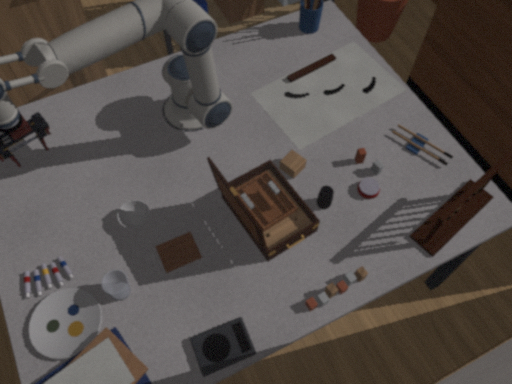

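View pics/top0.png

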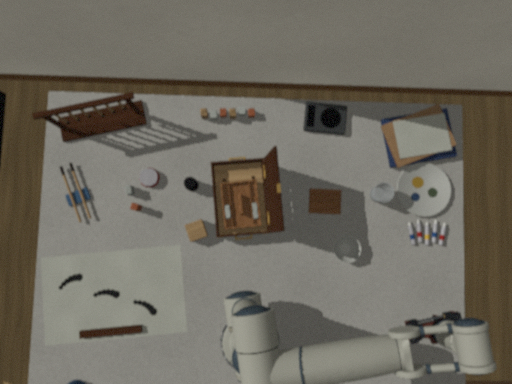

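The scene view shows the case at about (268,210), lid open toward the lower left. The top view has the case at (215–268, 158–236) and the lid at (275,190), with the rib and stones inside. I'll zoom in next.

```bash
cat > h.py <<'E'
import numpy as np, cv2
from plant import observe, eyes
def K(m): return 192/np.tan(np.radians(m["vertical_fov"]/2))
def cast(m,u,v,z):
    T=m["world_from_camera"]; f=K(m); x=(u-m["cx"])/f; y=(v-m["cy"])/f
    d=T[:3,:3]@np.array([x,-y,-1.]); o=T[:3,3]; return o+d*(z-o[2])/d[2]
def castw(m,u,v,z):
    T=m["world_from_camera"]; f=K(m); a=np.array([u-m["cx"],v-m["cy"]]); r=np.hypot(*a); t=r/f
    a=a/max(r,1e-9)*np.sin(t); d=T[:3,:3]@np.array([a[0],-a[1],-np.cos(t)]); o=T[:3,3]; return o+d*(z-o[2])/d[2]
E
python3 - <<'E'
import cv2,numpy as np
a=cv2.imread("pics/top0.png")[145:245,190:300]; b=cv2.imread("pics/scene0.png")[145:265,200:330]
a=cv2.convertScaleAbs(cv2.resize(a,None,fx=6,fy=6,interpolation=2),alpha=1.8)
cv2.imwrite("pics/topc.png",a[:600])
E
```

```text
(no output)
```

View pics/topc.png

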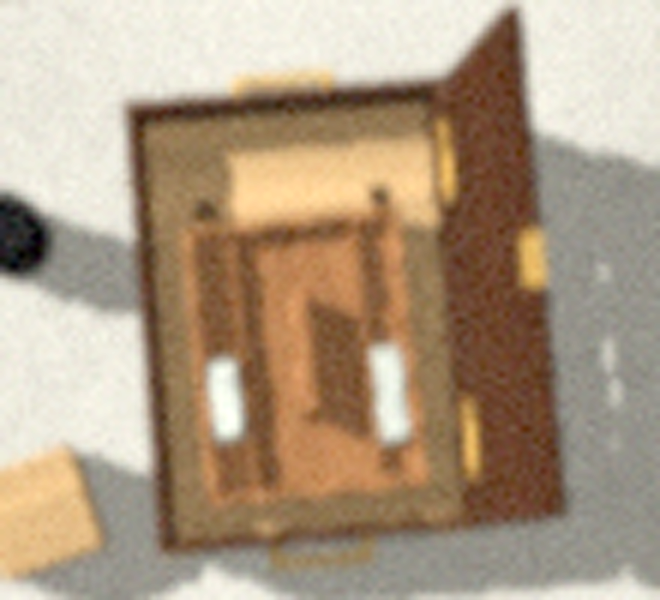

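The crop shows the rim corners at (130,103), (445,78) and (165,550). The tray corners are at (188,228), (398,210), (212,500) and (425,488), with the +x sockets dark at (205,208) and (380,193).

Run:
```python
from h import *
m=eyes.camera_model("top")
def P(x,y,z): return cast(m,190+(x-2.5)/6,145+(y-2.5)/6,z)[:2].round(1)
print("case",P(130,103,78),P(445,78,78),P(165,550,78))
a,b,c=P(130,103,78),P(445,78,78),P(165,550,78); print("cen",(b+c)/2,np.linalg.norm(a-b),np.linalg.norm(a-c),np.arctan2(*(a-c)[::-1]),)
t=[P(188,228,70),P(398,210,70),P(212,500,70),P(425,488,70)]; print("tray",t,np.mean(t,0),[np.arctan2(*(t[i]-t[i+2])[::-1]) for i in (0,1)])
print("sock",P(205,208,34),P(380,193,34))
print("block",P(40,500,50), "ink",P(15,235,85))
print("lid edge tips",P(517,8,275),P(562,515,275))
```

```text
case [693.9 168.9] [716.4 -33.3] [408.1 136.4]
cen [562.25  51.55] 203.44800318508902 287.6419475667622 0.11322948869914194
tray [array([615. , 129.4]), array([630.8,  -5.4]), array([440.7, 108.1]), array([452.2, -27.6])] [534.675  51.125] [np.float64(0.1216001805789046), np.float64(0.12366581477992683)]
sock [633.2 121.1] [646.6   6.2]
block [438.1 220. ] ink [605.4 238.3]
lid edge tips [721. -67.] [433.4 -99.1]
```

Request:
drive_tool --commands '[{"dz":-0.04,"az":2.15,"claw":0.38},{"dz":-0.04,"az":2.15,"claw":0.38},{"dz":-0.04,"az":2.15,"claw":0.38},{"dx":0.0276,"dy":-0.0343},{"dx":0.0276,"dy":-0.0343},{"dx":0.0276,"dy":-0.0343},{"dx":0.0276,"dy":-0.0343},{"dx":0.0276,"dy":-0.0343},{"dx":0.0276,"dy":-0.0343},{"dx":0.0276,"dy":-0.0343},{"dx":0.0276,"dy":-0.0343},{"dx":0.0276,"dy":-0.0343},{"dx":0.0276,"dy":-0.0343},{"dx":0.0276,"dy":-0.0343},{"dx":0.0276,"dy":-0.0343},{"dx":0.0276,"dy":-0.0343},{"dx":0.0276,"dy":-0.0343},{"dx":0.0276,"dy":-0.0343},{"dx":0.0276,"dy":-0.0343},{"dx":0.0276,"dy":-0.0343}]' --newtons 20

```text
validation failed for argument at $.co...
```

Run:
```python
from h import *
import pickle
for n in ("wrist",):
    s=observe(); m=eyes.camera_model(n); im=eyes.camera(n)[:,:,::-1]
    pickle.dump(m,open("w1.pkl","wb")); cv2.imwrite("pics/w1.png",cv2.resize(cv2.convertScaleAbs(im,alpha=1.5),(768,576),interpolation=2))
    print(s["clock"],s["position"],s["tcp_rot"],s["opening"],s["joint_pos"])
```

```text
0.1 [ 138.38979412 -583.57093623  221.63244082] [-8.47888836e-04  9.93231463e-01  1.16148786e-01 -4.86419337e-05] 88.26155200081882 [-1.39467699e+00  9.17943655e-02  1.23173186e+00  4.21024144e-06
  1.81976499e+00 -5.67027830e-02]
```

View pics/w1.png

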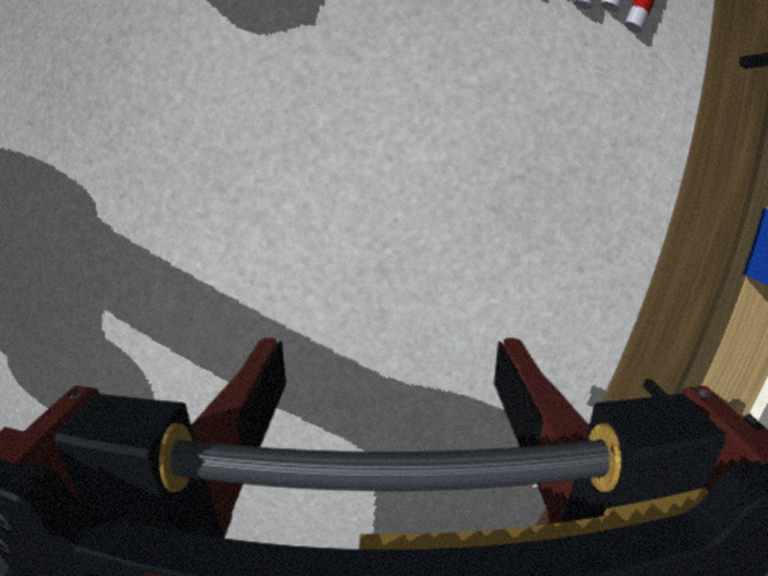

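The arm has not moved: the picture shows only bare table with the open fingers at (270,350) and (510,350). The rows apparently need every field, so I'll resend them in full.

Request:
drive_tool --commands '[{"dx":0,"dy":0,"dz":-0.04,"ax":0,"ay":0,"az":2.15,"claw":0.38},{"dx":0,"dy":0,"dz":-0.04,"ax":0,"ay":0,"az":2.15,"claw":0.38},{"dx":0,"dy":0,"dz":-0.04,"ax":0,"ay":0,"az":2.15,"claw":0.38},{"dx":0.0276,"dy":-0.0343,"dz":0,"ax":0,"ay":0,"az":0,"claw":0.38},{"dx":0.0276,"dy":-0.0343,"dz":0,"ax":0,"ay":0,"az":0,"claw":0.38},{"dx":0.0276,"dy":-0.0343,"dz":0,"ax":0,"ay":0,"az":0,"claw":0.38},{"dx":0.0276,"dy":-0.0343,"dz":0,"ax":0,"ay":0,"az":0,"claw":0.38},{"dx":0.0276,"dy":-0.0343,"dz":0,"ax":0,"ay":0,"az":0,"claw":0.38},{"dx":0.0276,"dy":-0.0343,"dz":0,"ax":0,"ay":0,"az":0,"claw":0.38},{"dx":0.0276,"dy":-0.0343,"dz":0,"ax":0,"ay":0,"az":0,"claw":0.38},{"dx":0.0276,"dy":-0.0343,"dz":0,"ax":0,"ay":0,"az":0,"claw":0.38},{"dx":0.0276,"dy":-0.0343,"dz":0,"ax":0,"ay":0,"az":0,"claw":0.38},{"dx":0.0276,"dy":-0.0343,"dz":0,"ax":0,"ay":0,"az":0,"claw":0.38},{"dx":0.0276,"dy":-0.0343,"dz":0,"ax":0,"ay":0,"az":0,"claw":0.38},{"dx":0.0276,"dy":-0.0343,"dz":0,"ax":0,"ay":0,"az":0,"claw":0.38},{"dx":0.0276,"dy":-0.0343,"dz":0,"ax":0,"ay":0,"az":0,"claw":0.38},{"dx":0.0276,"dy":-0.0343,"dz":0,"ax":0,"ay":0,"az":0,"claw":0.38},{"dx":0.0276,"dy":-0.0343,"dz":0,"ax":0,"ay":0,"az":0,"claw":0.38},{"dx":0.0276,"dy":-0.0343,"dz":0,"ax":0,"ay":0,"az":0,"claw":0.38},{"dx":0.0276,"dy":-0.0343,"dz":0,"ax":0,"ay":0,"az":0,"claw":0.38}]' --newtons 20

```text
clock: 2.15
position: [534.9, 53.2, 342.4]
tcp_rot: [0.0, 0.998, 0.06, -0.0]
contact_force: [0.5, -0.6, 0.7]
opening: 33.1
```

Run:
```python
from h import *
import pickle
s=observe(); m=eyes.camera_model("wrist"); im=eyes.camera("wrist")[:,:,::-1]
pickle.dump(m,open("w2.pkl","wb")); cv2.imwrite("pics/w2.png",cv2.resize(cv2.convertScaleAbs(im,alpha=1.5),(768,576),interpolation=2))
print(s["clock"],s["position"],s["tcp_rot"],s["joint_pos"])
```

```text
2.15 [534.90051574  53.15295093 342.35479465] [ 5.81879228e-05  9.98187402e-01  6.01821499e-02 -1.27215746e-04] [ 3.58304876e-02 -1.78880976e-02  1.12713684e+00 -1.36883988e-04
  2.03259542e+00  1.48612876e+00]
```

View pics/w2.png

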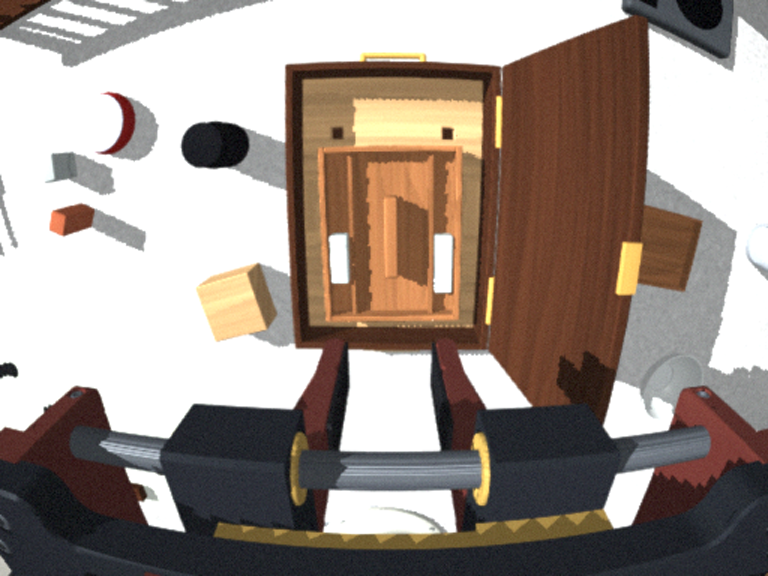

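The wrist view is clear. Sockets are at (337,133) and (447,133), and the rib runs from (391,196) to (391,278). Tray corners are at (319,148), (463,147), (327,320) and (460,320), rim corners at (287,66), (500,66), (296,348) and (487,350), and the lid is open.

Run:
```python
from h import *
import pickle
m=pickle.load(open("w2.pkl","rb"))
def P(x,y,z): return castw(m,(x-.25)/1.5,(y-.25)/1.5,z)[:2].round(1)
s=[P(337.5,133,34),P(447.5,133,34)]; d=s[0]-s[1]
print("sock",s,np.linalg.norm(d),"yaw",np.arctan2(-d[0],d[1]))
r=[P(287,66,78),P(500,66,78),P(296,348,78),P(487,350,78)];print("rim",r,np.mean(r,0),[np.arctan2(*(r[i]-r[i+2])[::-1]) for i in (0,1)],np.linalg.norm(r[0]-r[1]),np.linalg.norm(r[0]-r[2]))
t=[P(319,148,70),P(463,147,70),P(327,320,70),P(460,320,70)];print("tray",t,np.mean(t,0),[np.arctan2(*(t[i]-t[i+2])[::-1]) for i in (0,1)],np.linalg.norm(t[0]-t[1]),np.linalg.norm(t[0]-t[2]))
q=[P(391,196,82),P(390.5,278,82)];print("rib",q,np.mean(q,0),np.arctan2(*(q[0]-q[1])[::-1]))
c=np.mean(s,0)-78*np.array([np.cos(.117),np.sin(.117)]);print("case from sock",c)
print("lid tips", [P(645,18,z) for z in (270,280)])
```

```text
sock [array([631. , 119.2]), array([644.8,   5.7])] 114.3358648893688 yaw 0.12099202176153752
rim [array([691.6, 170.2]), array([716.4, -30.9]), array([404.8, 138.3]), array([426.8, -65.2])] [559.9  53.1] [np.float64(0.1107720273423093), np.float64(0.11789002570923374)] 202.62341917952128 288.56862268791457
tray [array([613.7, 131.3]), array([631.4,  -6.6]), array([438.1, 107.9]), array([454.8, -31.4])] [534.5  50.3] [np.float64(0.13247692770116937), np.float64(0.13951799485787322)] 139.0312914418909 177.15225090300154
rib [array([575.5,  56.7]), array([495.2,  47.5])] [535.35  52.1 ] 0.11407297507084907
case from sock [560.43326226  53.34480672]
lid tips [array([724.9, -73.3]), array([720.3, -67.5])]
```

Request:
drive_tool --commands '[{"dx":0,"dy":0.0017,"dz":0.04,"ax":0,"ay":0,"az":0,"claw":0.38},{"dx":0,"dy":0,"dz":0.045,"ax":0,"ay":0,"az":0,"claw":0.38},{"dx":0,"dy":0,"dz":0.045,"ax":0,"ay":0,"az":0,"claw":0.38},{"dx":0,"dy":0,"dz":0.045,"ax":0,"ay":0,"az":0,"claw":0.38},{"dx":0,"dy":0,"dz":0.045,"ax":0,"ay":0,"az":0,"claw":0.38},{"dx":0,"dy":0,"dz":0.034,"ax":0,"ay":0,"az":0,"claw":0.38},{"dx":0,"dy":0,"dz":0.02,"ax":0,"ay":0,"az":0,"claw":0.38},{"dx":0,"dy":0,"dz":0.01,"ax":0,"ay":0,"az":0,"claw":0.38},{"dx":0,"dy":0,"dz":0,"ax":0,"ay":0,"az":0,"claw":0.38}]' --newtons 15

```text
clock: 3.1
position: [533.6, 49.6, 57.1]
tcp_rot: [-0.0, 0.998, 0.06, -0.001]
contact_force: [-0.6, 0.6, 0.5]
opening: 33.5
```

Request:
drive_tool --commands '[{"dx":0,"dy":0,"dz":0,"ax":0,"ay":0,"az":0,"claw":0.0},{"dx":0,"dy":0,"dz":0,"ax":0,"ay":0,"az":0,"claw":0.0},{"dx":0,"dy":0,"dz":0,"ax":0,"ay":0,"az":0,"claw":0.0},{"dx":0,"dy":0,"dz":0,"ax":0,"ay":0,"az":0,"claw":0.0},{"dx":0,"dy":0,"dz":0,"ax":0,"ay":0,"az":0,"claw":0.0}]' --newtons 15

```text
clock: 3.6
position: [535.5, 50.0, 60.4]
tcp_rot: [-0.0, 0.998, 0.06, 0.002]
contact_force: [-0.1, 1.4, 5.5]
opening: 14.1
```

Request:
drive_tool --commands '[{"dx":0.005,"dy":0.0002,"dz":0,"ax":0,"ay":0,"az":0,"claw":0.0},{"dx":0.005,"dy":0.0002,"dz":0,"ax":0,"ay":0,"az":0,"claw":0.0},{"dx":0.005,"dy":0.0002,"dz":0,"ax":0,"ay":0,"az":0,"claw":0.0},{"dx":0.005,"dy":0.0002,"dz":0,"ax":0,"ay":0,"az":0,"claw":0.0},{"dx":0.005,"dy":0.0002,"dz":0,"ax":0,"ay":0,"az":0,"claw":0.0},{"dx":0,"dy":0,"dz":0,"ax":0,"ay":0,"az":0,"claw":0.0},{"dx":0,"dy":0,"dz":0,"ax":0,"ay":0,"az":0,"claw":0.0}]' --newtons 15

```text
clock: 4.3
position: [559.4, 51.6, 57.6]
tcp_rot: [-0.0, 0.998, 0.06, -0.0]
contact_force: [1.9, 0.7, -5.0]
opening: 13.7
```

Request:
drive_tool --commands '[{"dx":0,"dy":0,"dz":0.002,"ax":0,"ay":0,"az":0,"claw":0.0},{"dx":0,"dy":0,"dz":0.002,"ax":0,"ay":0,"az":0,"claw":0.0},{"dx":0,"dy":0,"dz":0,"ax":0,"ay":0,"az":0,"claw":0.0}]' --newtons 15

```text
clock: 4.6
position: [559.6, 51.8, 54.1]
tcp_rot: [-0.0, 0.998, 0.06, 0.0]
contact_force: [4.2, 3.0, -7.2]
opening: 14.1
```

Request:
drive_tool --commands '[{"dx":0.001,"dy":-0.0005,"dz":0.002,"ax":0,"ay":0,"az":0,"claw":0.0},{"dx":0,"dy":0,"dz":0.002,"ax":0,"ay":0,"az":0,"claw":0.0},{"dx":0,"dy":0,"dz":0.002,"ax":0,"ay":0,"az":0,"claw":0.0},{"dx":0,"dy":0,"dz":0,"ax":0,"ay":0,"az":0,"claw":0.0}]' --newtons 15

```text
clock: 5.0
position: [560.1, 52.2, 48.8]
tcp_rot: [0.0, 0.998, 0.06, -0.0]
contact_force: [-0.3, 0.6, -1.6]
opening: 13.7
```

Request:
drive_tool --commands '[{"dx":0,"dy":0,"dz":0.001,"ax":0,"ay":0,"az":0,"claw":0.0},{"dx":0,"dy":0,"dz":0.001,"ax":0,"ay":0,"az":0,"claw":0.0},{"dx":0,"dy":0,"dz":0,"ax":0,"ay":0,"az":0,"claw":0.0}]' --newtons 15

```text
clock: 5.3
position: [560.1, 52.2, 48.7]
tcp_rot: [0.0, 0.998, 0.06, 0.0]
contact_force: [-7.0, 0.7, 7.8]
opening: 13.6
```

Request:
drive_tool --commands '[{"dx":0,"dy":0,"dz":0,"ax":0,"ay":0,"az":0,"claw":0.38},{"dx":0,"dy":0,"dz":0,"ax":0,"ay":0,"az":0,"claw":0.38},{"dx":0,"dy":0,"dz":0,"ax":0,"ay":0,"az":0,"claw":0.38},{"dx":0,"dy":0,"dz":0,"ax":0,"ay":0,"az":0,"claw":0.38},{"dx":0,"dy":0,"dz":-0.04,"ax":0,"ay":0,"az":0,"claw":0.38},{"dx":0,"dy":0,"dz":-0.048,"ax":0,"ay":0,"az":0,"claw":0.38},{"dx":0,"dy":0,"dz":-0.048,"ax":0,"ay":0,"az":0,"claw":0.38},{"dx":0,"dy":0,"dz":-0.048,"ax":0,"ay":0,"az":0,"claw":0.38},{"dx":0,"dy":0,"dz":-0.048,"ax":0,"ay":0,"az":0,"claw":0.38},{"dx":0,"dy":0,"dz":-0.048,"ax":0,"ay":0,"az":0,"claw":0.38},{"dx":0,"dy":0,"dz":-0.04,"ax":0,"ay":0,"az":0,"claw":0.38},{"dx":0,"dy":0,"dz":0,"ax":0,"ay":0,"az":0,"claw":0.38},{"dx":0,"dy":0,"dz":0,"ax":0,"ay":0,"az":0,"claw":0.38}]' --newtons 15

```text
clock: 6.6
position: [560.8, 52.2, 367.4]
tcp_rot: [0.0, 0.998, 0.06, 0.001]
contact_force: [-0.4, -0.6, -0.6]
opening: 33.7
```

Run:
```python
from h import *
import pickle
s=observe(); m=eyes.camera_model("wrist"); im=eyes.camera("wrist")[:,:,::-1]
pickle.dump(m,open("w3.pkl","wb")); c=im[30:250,170:450]
cv2.imwrite("pics/w3.png",cv2.resize(cv2.convertScaleAbs(c,alpha=1.5),None,fx=2.7,fy=2.7,interpolation=2))
print(s["clock"],s["position"],s["tcp_rot"],s["joint_pos"])
```

```text
6.6 [560.81413847  52.23960829 367.41243628] [6.47916783e-05 9.98194848e-01 6.00483772e-02 1.11067061e-03] [ 3.25224767e-02  7.15799208e-02  9.89531206e-01 -7.81676578e-05
  2.07825746e+00  1.48311162e+00]
```

View pics/w3.png

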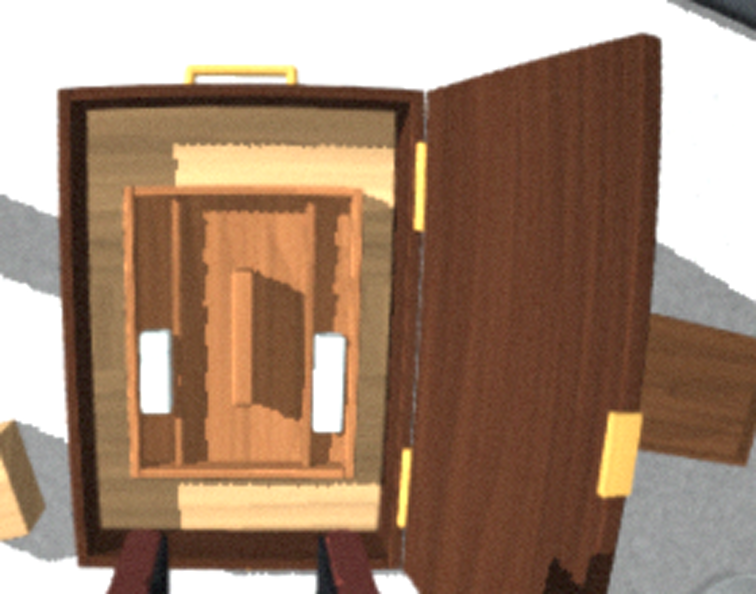

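Tray corners are at (124,188), (363,191), (133,477) and (354,480), and the tray looks square in the case. I'll check its height from its apparent size.

Run:
```python
from h import *
import pickle
m=pickle.load(open("w3.pkl","rb"))
def P(x,y,z): return castw(m,170+(x-.85)/2.7,30+(y-.85)/2.7,z)[:2]
r=[P(58,89,78),P(424,92,78),P(80,567,78),P(402,569,78)];print("rim",np.mean(r,0))
for z in (58,70):
  t=[P(124,188,z),P(363,191,z),P(133,477,z),P(354,480,z)]
  n=np.linalg.norm
  print(z,np.mean(t,0),[np.arctan2(*(t[i]-t[i+2])[::-1]) for i in (0,1)],n(t[0]-t[1]),n(t[2]-t[3]),n(t[0]-t[2]),n(t[1]-t[3]))
for z in (70,82): q=[P(242,268,z),P(242,406,z)];print("rib",np.mean(q,0),np.linalg.norm(q[0]-q[1]))
```

```text
rim [560.2355897   53.08765736]
58 [558.13369491  51.28301072] [np.float64(0.11973605181170242), np.float64(0.12051180466668072)] 139.1049591267179 139.24750685654502 178.1808347335364 178.48182253116752
70 [560.28960902  51.56189843] [np.float64(0.11973605181170245), np.float64(0.12051180466668066)] 135.56440073365454 135.70332027822914 173.64570058836057 173.93902751696305
rib [560.09948869  52.46568664] 81.76432500170417
rib [562.2603682   52.72096996] 79.62887229014223
```

The tray is seated: at z=58 its size comes out the same as before it was moved, and all sides match. Next is the lid, pushed from behind its outer face at x=-50 to clear the clasp. I'll work out the finger path.

Request:
drive_tool --commands '[{"dx":-0.01,"dy":0.0374,"dz":0,"ax":0,"ay":0,"az":0,"claw":0.0},{"dx":-0.01,"dy":0.0374,"dz":0,"ax":0,"ay":0,"az":0,"claw":0.0},{"dx":-0.01,"dy":0.0374,"dz":0,"ax":0,"ay":0,"az":0,"claw":0.0},{"dx":-0.01,"dy":0.0374,"dz":0,"ax":0,"ay":0,"az":0,"claw":0.0},{"dx":-0.01,"dy":0.0374,"dz":0,"ax":0,"ay":0,"az":0,"claw":0.0},{"dx":0,"dy":0,"dz":0.036,"ax":0,"ay":0,"az":0,"claw":0.0},{"dx":0,"dy":0,"dz":0.036,"ax":0,"ay":0,"az":0,"claw":0.0},{"dx":0,"dy":0,"dz":0.036,"ax":0,"ay":0,"az":0,"claw":0.0},{"dx":0,"dy":0,"dz":0,"ax":0,"ay":0,"az":0,"claw":0.0},{"dx":0,"dy":0,"dz":0,"ax":0,"ay":0,"az":0,"claw":0.0}]' --newtons 15

```text
clock: 7.65
position: [532.4, -139.1, 257.2]
tcp_rot: [-0.001, 0.998, 0.06, -0.002]
contact_force: [0.2, -1.4, 0.4]
opening: 0.5
```

Run:
```python
from h import *
s=observe();p=s["position"]-[560.3,53,0];a=.117
x=p[0]*np.cos(a)+p[1]*np.sin(a);y=-p[0]*np.sin(a)+p[1]*np.cos(a);z=p[2]
print(s["clock"],x,y,z,s["opening"],s["contact_force"])
for d in list(range(102,90,-3))+list(range(90,14,-5))+list(range(14,-1,-2)):
    f=np.radians(d);r=185 if d<=90 else 206
    Y=-103+r*np.cos(f)-10*np.sin(f)-13.5;Z=min(78+185*np.sin(f)+10*np.cos(f),260)
    print(d,"dy %.1f dz %.1f  Y %.1f Z %.1f"%(-(Y-y),-(Z-z),Y,Z));y,z=Y,Z
```

```text
7.65 -50.10118251157471 -187.5571699004937 257.1787761246749 0.5355519421653219 [ 0.15134141 -1.37384126  0.371535  ]
102 dy -18.4 dz 0.3  Y -169.1 Z 256.9
99 dy -10.5 dz -2.3  Y -158.6 Z 259.2
96 dy -10.6 dz -0.8  Y -148.0 Z 260.0
93 dy -10.7 dz 0.0  Y -137.3 Z 260.0
90 dy -10.8 dz 0.0  Y -126.5 Z 260.0
85 dy -16.2 dz 0.0  Y -110.3 Z 260.0
80 dy -16.1 dz 0.0  Y -94.2 Z 260.0
75 dy -15.9 dz 0.7  Y -78.3 Z 259.3
70 dy -15.7 dz 4.0  Y -62.6 Z 255.3
65 dy -15.2 dz 5.4  Y -47.4 Z 249.9
60 dy -14.7 dz 6.7  Y -32.7 Z 243.2
55 dy -14.1 dz 7.9  Y -18.6 Z 235.3
50 dy -13.3 dz 9.1  Y -5.2 Z 226.1
45 dy -12.5 dz 10.3  Y 7.2 Z 215.9
40 dy -11.5 dz 11.3  Y 18.8 Z 204.6
35 dy -10.5 dz 12.3  Y 29.3 Z 192.3
30 dy -9.4 dz 13.1  Y 38.7 Z 179.2
25 dy -8.2 dz 13.9  Y 46.9 Z 165.2
20 dy -7.0 dz 14.6  Y 53.9 Z 150.7
15 dy -5.7 dz 15.1  Y 59.6 Z 135.5
14 dy -1.0 dz 3.1  Y 60.6 Z 132.5
12 dy -1.8 dz 6.2  Y 62.4 Z 126.2
10 dy -1.6 dz 6.3  Y 64.0 Z 120.0
8 dy -1.4 dz 6.3  Y 65.3 Z 113.6
6 dy -1.1 dz 6.4  Y 66.4 Z 107.3
4 dy -0.9 dz 6.4  Y 67.4 Z 100.9
2 dy -0.7 dz 6.4  Y 68.0 Z 94.5
0 dy -0.5 dz 6.5  Y 68.5 Z 88.0
```

Request:
drive_tool --commands '[{"dx":0,"dy":-0.009,"dz":0,"ax":0,"ay":0,"az":0,"claw":0.0},{"dx":0,"dy":-0.009,"dz":0,"ax":0,"ay":0,"az":0,"claw":0.0},{"dx":0,"dy":-0.01,"dz":-0.002,"ax":0,"ay":0,"az":0,"claw":0.0},{"dx":0,"dy":-0.01,"dz":-0.001,"ax":0,"ay":0,"az":0,"claw":0.0},{"dx":0,"dy":-0.01,"dz":0,"ax":0,"ay":0,"az":0,"claw":0.0},{"dx":0,"dy":-0.01,"dz":0,"ax":0,"ay":0,"az":0,"claw":0.0},{"dx":0,"dy":-0.01,"dz":0,"ax":0,"ay":0,"az":0,"claw":0.0},{"dx":0,"dy":-0.01,"dz":0,"ax":0,"ay":0,"az":0,"claw":0.0},{"dx":0,"dy":-0.01,"dz":0,"ax":0,"ay":0,"az":0,"claw":0.0}]' --newtons 15

```text
clock: 8.55
position: [522.5, -51.2, 261.5]
tcp_rot: [0.0, 0.998, 0.06, -0.0]
contact_force: [1.4, -2.3, -1.0]
opening: 0.6
```

Request:
drive_tool --commands '[{"dx":0,"dy":-0.01,"dz":0,"ax":0,"ay":0,"az":0,"claw":0.0},{"dx":0,"dy":-0.01,"dz":0.001,"ax":0,"ay":0,"az":0,"claw":0.0},{"dx":0,"dy":-0.008,"dz":0.002,"ax":0,"ay":0,"az":0,"claw":0.0},{"dx":0,"dy":-0.008,"dz":0.002,"ax":0,"ay":0,"az":0,"claw":0.0},{"dx":0,"dy":-0.0075,"dz":0.0025,"ax":0,"ay":0,"az":0,"claw":0.0},{"dx":0,"dy":-0.0075,"dz":0.003,"ax":0,"ay":0,"az":0,"claw":0.0},{"dx":0,"dy":-0.0075,"dz":0.003,"ax":0,"ay":0,"az":0,"claw":0.0},{"dx":0,"dy":-0.0075,"dz":0.0035,"ax":0,"ay":0,"az":0,"claw":0.0}]' --newtons 15

```text
clock: 9.35
position: [514.6, 14.2, 244.5]
tcp_rot: [-0.0, 0.998, 0.06, 0.0]
contact_force: [0.1, -1.1, 2.6]
opening: 0.2
```

Run:
```python
from h import *
s=observe();p=s["position"]-[560.3,53,0];a=.117
print(s["clock"],"Y",-p[0]*np.sin(a)+p[1]*np.cos(a),"Z",p[2],s["contact_force"],s["joint_pos"].round(2))
im=eyes.camera("scene")[120:290,180:350,::-1]
cv2.imwrite("pics/s1.png",cv2.resize(cv2.convertScaleAbs(im,alpha=1.5),None,fx=3.5,fy=3.5,interpolation=2))
```

```text
9.35 Y -33.254172605044126 Z 244.487680969158 [ 0.14357829 -1.11508432  2.61450531] [-0.04 -0.13  1.41  0.    1.86  1.41]
```

View pics/s1.png

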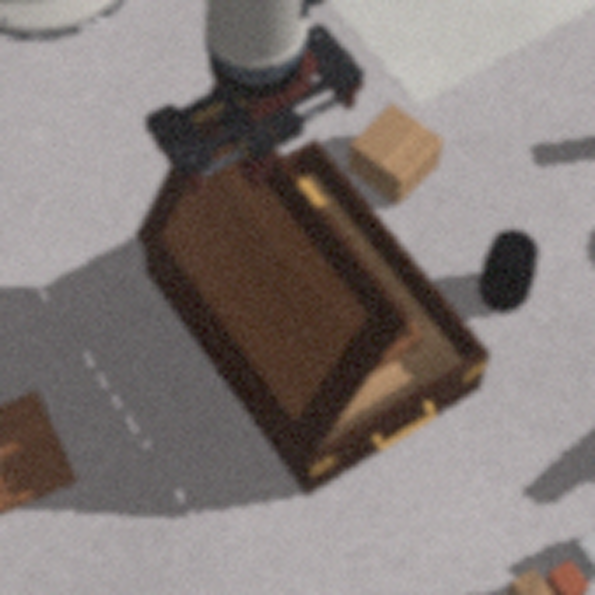

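The lid is moving with the fingers and leans well over the case, with its free edge near (380,320). It is on track.

Request:
drive_tool --commands '[{"dx":0,"dy":-0.007,"dz":0.004,"ax":0,"ay":0,"az":0,"claw":0.0},{"dx":0,"dy":-0.007,"dz":0.004,"ax":0,"ay":0,"az":0,"claw":0.0},{"dx":0,"dy":-0.0067,"dz":0.0045,"ax":0,"ay":0,"az":0,"claw":0.0},{"dx":0,"dy":-0.0067,"dz":0.0045,"ax":0,"ay":0,"az":0,"claw":0.0},{"dx":0,"dy":-0.0062,"dz":0.005,"ax":0,"ay":0,"az":0,"claw":0.0},{"dx":0,"dy":-0.0062,"dz":0.0052,"ax":0,"ay":0,"az":0,"claw":0.0},{"dx":0,"dy":-0.0058,"dz":0.0056,"ax":0,"ay":0,"az":0,"claw":0.0},{"dx":0,"dy":-0.0058,"dz":0.0057,"ax":0,"ay":0,"az":0,"claw":0.0},{"dx":0,"dy":-0.0052,"dz":0.0061,"ax":0,"ay":0,"az":0,"claw":0.0},{"dx":0,"dy":-0.0052,"dz":0.0062,"ax":0,"ay":0,"az":0,"claw":0.0},{"dx":0,"dy":-0.0047,"dz":0.0065,"ax":0,"ay":0,"az":0,"claw":0.0},{"dx":0,"dy":-0.0047,"dz":0.0066,"ax":0,"ay":0,"az":0,"claw":0.0},{"dx":0,"dy":-0.0041,"dz":0.007,"ax":0,"ay":0,"az":0,"claw":0.0},{"dx":0,"dy":-0.0041,"dz":0.007,"ax":0,"ay":0,"az":0,"claw":0.0},{"dx":0,"dy":-0.0035,"dz":0.0073,"ax":0,"ay":0,"az":0,"claw":0.0},{"dx":0,"dy":-0.0035,"dz":0.0073,"ax":0,"ay":0,"az":0,"claw":0.0},{"dx":0,"dy":-0.0028,"dz":0.0075,"ax":0,"ay":0,"az":0,"claw":0.0},{"dx":0,"dy":-0.0028,"dz":0.0076,"ax":0,"ay":0,"az":0,"claw":0.0}]' --newtons 15

```text
clock: 11.2
position: [503.6, 105.1, 136.4]
tcp_rot: [-0.0, 0.998, 0.06, -0.0]
contact_force: [0.1, 0.0, 1.2]
opening: 0.6
```

Request:
drive_tool --commands '[{"dx":0,"dy":-0.001,"dz":0.003,"ax":0,"ay":0,"az":0,"claw":0.0},{"dx":0,"dy":-0.001,"dz":0.003,"ax":0,"ay":0,"az":0,"claw":0.0},{"dx":0,"dy":-0.001,"dz":0.003,"ax":0,"ay":0,"az":0,"claw":0.0},{"dx":0,"dy":-0.001,"dz":0.003,"ax":0,"ay":0,"az":0,"claw":0.0},{"dx":0,"dy":-0.001,"dz":0.003,"ax":0,"ay":0,"az":0,"claw":0.0},{"dx":0,"dy":-0.001,"dz":0.003,"ax":0,"ay":0,"az":0,"claw":0.0},{"dx":0,"dy":-0.001,"dz":0.003,"ax":0,"ay":0,"az":0,"claw":0.0}]' --newtons 15

```text
clock: 11.9
position: [502.9, 111.8, 115.9]
tcp_rot: [-0.0, 0.998, 0.06, 0.0]
contact_force: [-0.6, -0.1, 1.6]
opening: 0.7
```

Request:
drive_tool --commands '[{"dx":0,"dy":-0.0005,"dz":0.003,"ax":0,"ay":0,"az":0,"claw":0.0},{"dx":0,"dy":-0.0005,"dz":0.003,"ax":0,"ay":0,"az":0,"claw":0.0},{"dx":0,"dy":-0.0005,"dz":0.003,"ax":0,"ay":0,"az":0,"claw":0.0},{"dx":0,"dy":-0.0005,"dz":0.003,"ax":0,"ay":0,"az":0,"claw":0.0},{"dx":0,"dy":-0.0005,"dz":0.003,"ax":0,"ay":0,"az":0,"claw":0.0},{"dx":0,"dy":0,"dz":0.003,"ax":0,"ay":0,"az":0,"claw":0.0},{"dx":0,"dy":0,"dz":0.002,"ax":0,"ay":0,"az":0,"claw":0.0},{"dx":0,"dy":0,"dz":0.002,"ax":0,"ay":0,"az":0,"claw":0.0},{"dx":0,"dy":0,"dz":0.002,"ax":0,"ay":0,"az":0,"claw":0.0}]' --newtons 15

```text
clock: 12.8
position: [502.5, 114.3, 91.9]
tcp_rot: [-0.0, 0.998, 0.06, -0.0]
contact_force: [0.3, 0.4, 1.3]
opening: 0.7
```

Request:
drive_tool --commands '[{"dx":0,"dy":0,"dz":0.001,"ax":0,"ay":0,"az":0,"claw":0.0},{"dx":0,"dy":0,"dz":0.001,"ax":0,"ay":0,"az":0,"claw":0.0},{"dx":0,"dy":0,"dz":0.001,"ax":0,"ay":0,"az":0,"claw":0.0},{"dx":0,"dy":0,"dz":0,"ax":0,"ay":0,"az":0,"claw":0.0}]' --newtons 15

```text
clock: 13.2
position: [502.5, 114.2, 88.9]
tcp_rot: [0.0, 0.998, 0.06, -0.0]
contact_force: [0.3, 0.2, 0.6]
opening: 0.6
```

Request:
drive_tool --commands '[{"dx":0,"dy":0,"dz":0.001,"ax":0,"ay":0,"az":0,"claw":0.0},{"dx":0,"dy":0,"dz":0.001,"ax":0,"ay":0,"az":0,"claw":0.0},{"dx":0,"dy":0,"dz":0,"ax":0,"ay":0,"az":0,"claw":0.0}]' --newtons 15

```text
clock: 13.5
position: [502.6, 114.3, 88.3]
tcp_rot: [-0.0, 0.998, 0.06, 0.0]
contact_force: [-2.7, -0.6, 5.6]
opening: 0.1
```

Request:
drive_tool --commands '[{"dx":0,"dy":0,"dz":0.001,"ax":0,"ay":0,"az":0,"claw":0.0},{"dx":0,"dy":0,"dz":0.001,"ax":0,"ay":0,"az":0,"claw":0.0},{"dx":0,"dy":0,"dz":0,"ax":0,"ay":0,"az":0,"claw":0.0}]' --newtons 15

```text
clock: 13.8
position: [502.7, 114.3, 88.2]
tcp_rot: [-0.0, 0.998, 0.06, 0.001]
contact_force: [-7.4, -1.2, 13.5]
opening: 0.0
```

Request:
drive_tool --commands '[{"dx":0,"dy":0,"dz":-0.005,"ax":0,"ay":0,"az":0,"claw":0.0},{"dx":0,"dy":0,"dz":-0.03,"ax":0,"ay":0,"az":0,"claw":0.0},{"dx":0,"dy":0,"dz":-0.04,"ax":0,"ay":0,"az":0,"claw":0.0},{"dx":0,"dy":0,"dz":-0.04,"ax":0,"ay":0,"az":0,"claw":0.0},{"dx":0,"dy":0,"dz":-0.04,"ax":0,"ay":0,"az":0,"claw":0.0},{"dx":-0.03,"dy":0,"dz":-0.02,"ax":0,"ay":0,"az":0,"claw":0.0},{"dx":-0.03,"dy":0,"dz":-0.02,"ax":0,"ay":0,"az":0,"claw":0.0},{"dx":0,"dy":0,"dz":0,"ax":0,"ay":0,"az":0,"claw":0.0},{"dx":0,"dy":0,"dz":0,"ax":0,"ay":0,"az":0,"claw":0.0}]' --newtons 15

```text
clock: 14.7
position: [443.3, 107.1, 280.4]
tcp_rot: [-0.0, 0.998, 0.06, 0.001]
contact_force: [0.8, 0.4, 0.4]
opening: 0.6
```

Run:
```python
from h import *
s=observe();print(s["clock"],s["position"],s["contact_force"],s["joint_velocities"].round(3))
im=eyes.camera("scene")[120:290,180:410,::-1]
cv2.imwrite("pics/s2.png",cv2.resize(cv2.convertScaleAbs(im,alpha=1.5),None,fx=3.4,fy=3.4,interpolation=2))
```

```text
14.7 [443.27774538 107.11919256 280.37809045] [0.78844976 0.40213164 0.44763293] [-0.     0.04   0.023  0.001 -0.005  0.001]
```

View pics/s2.png

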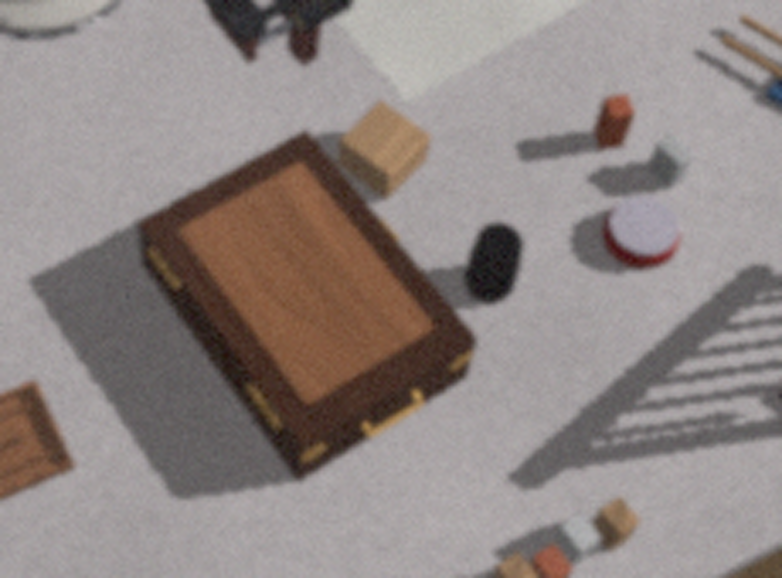

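The lid is flush on the rim, with corners at (305,133), (472,340), (300,470) and (143,228). The block at (385,148) and the jar at (495,263) are undisturbed, and the arm is clear.

```bash
python3 -c "
from plant import ctrl; print(ctrl.hand_in())"
```

```text
the job is handed in; nothing more can be done
None
```

I gripped the tray's rib, slid the tray about 26 mm along the case and lowered it until the pins went into their sockets. I then let go and swung the lid shut slowly with closed fingers. The job was handed in at about 15 s on the robot's clock.

**Tray:** The last wrist view, taken before the lid was shut, showed it flat and level. At seated height its size came out about right (139 by 178 mm, against 140 by 180), it was within about 3 mm of the case's centre, and its turn matched the case's. One thing didn't quite agree: while gripping, I measured a drop of about 10 mm rather than the expected 12. The position readings jumped by 1–3 mm, and the fingers may have slipped on the rib.

**Lid:** The fingers met firm resistance at 88 mm, which is the height of the shut lid's top. I pressed to about 14 N and then lifted clear. The last picture shows the lid flush on the rim and the robot touching nothing.

**Other things on the table:** The block, jar, tin and stones look undisturbed in that picture. It didn't cover the bowl or the cup, so I didn't check those again; the arm never worked low near them.

One early move was refused because its rows left out some fields; the arm didn't move.

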